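# Seat a heat-sink block in the corner of an assembly fixture

### The arm

A 6-joint arm with a two-finger parallel gripper is mounted at the origin on the work surface. World frame = base frame: x ahead of the robot, y to its left, z up, the work surface at z = 0. Lengths are in m, angles in rad, forces in N, time in s.
With the tool pointing down it reaches from about 0.25 to 0.725 m from the base axis. Payload 4 kg.
Tool frame: the origin (TCP) lies at the very end of the fingers, on their centre line; the grasp point (between the pads) lies 19 mm behind it; z points along the fingers, y is the direction in which the jaws open and shut (so a half turn about z gives the same grasp; the last joint's range is limited). The gripper opens to 85 mm and grips with 20 to 120 N. Pads are 22 mm wide; open, the fingers measure 114 mm over their backs; the gripper's body (76 mm by 85 mm) begins 54 mm behind the grasp point. The pads swing forward as they close: fully open they stand 13 mm farther back than shut.
Start: joints at [-1.212, 0.241, 0.005, 1.335, 0, 1.571], TCP at [0.176, -0.468, 0.231] pointing down, gripper open.
Joint ranges: [-2.72, 2.72], [-1.05, 1.87], [-1.09, 1.28], [-1.99, 2.15], [-1.42, 1.44], [-3.14, 3.14]. Speed limits (rad/s): [2.79, 2.79, 3.14, 3.14, 3.14, 3.14].

### API

Orientations are given as a unit quaternion [x, y, z, w].
In Python, from workcell import bot gives the robot as it stands.
- The arm moves only by the shell command python3 -m crank 'ROWS'. ROWS is JSON, a list that holds one entry, the list of rows, each a list of 5 numbers: the shift along the tool's x, y, z in mm, then the turn about the tool's z in degrees, then the closure in counts, from 0 (fully open) to 255 (shut). In form: [[[tx, ty, tz, turn, grip], ...]]. A call has 1 to 12 rows; each row shifts and turns the pose as measured when the row begins, along the tool's axes as they then stand; what a row does not reach is not made up. A row lasts 1/8 s, in which the tool goes at most 62.5 mm and 10.7 degrees, less where a joint would pass 70% of its speed; a pose out of reach is approached as far as the arm can. A call is refused whole if a number of a shift passes 62.5 or a number of a turn 10.7, either way. A call with a gripper value outside its range is refused whole. The fingers move at their own pace and stop on an object; the grip force is fixed at half the most. Time passes only in rows, so rows that do not move let the fingers close. It gives the time, the measured TCP pose, the force and the opening at its end, in the units of the state.
- bot.get_obs(): the state, without advancing time (a new reading comes with each control period).
- bot.camera(name): name is "scene" or "top" or "wrist"; returns a dict with "img" (420x560x3 uint8, blue, green, red), "depth" (420x560 float32, m along the optical axis (not along the pixel's ray), 0 where there is no reading), "fx", "fy", "cx", "cy" (pixels), "D" ([k1, k2, p1, p2, k3] as OpenCV has them; the pictures are not rectified), "R" (3x3) and "t" (3): a world point X has camera coordinates R X + t; the wrist camera has in their place "T_tool_cam" (4x4, takes a point from camera to tool coordinates, whose origin is the TCP and whose axes are the flange's). Camera axes: x right, y down, z forward; pixel columns grow to the right and rows downward; lengths in m; the calibration is good to about 2 mm. A picture is of the moment at which its call begins: read the wrist's pose just before it.
- bot.job_done(): hands the job in, once; it reports no verdict.
The state is a dict: "clock": time; "joint_pos": joint angles; "joint_vel": joint speeds; "tau": joint torques, N m; "eef_pos": TCP position; "tool_rot": TCP orientation; "ft_force": force on the tool from outside, world axes, zero at the start; "ft_torque": the same for the moment, N m; "grip_width": finger opening in m.
Only numpy, scipy, OpenCV 4.12 (cv2) and the standard library are available. Lean on these libraries where they do the work, as an engineer would, in place of code of your own. Each camera call takes 0.05 s, during which the arm holds its last target.

### The job

Draw the red-handled pin up out of its bore in the fixture and park it upright in the yellow side notch, hanging by its collar and let go. Then take the blue block out of the red tray and, with it flat on the fixture plate and its long side against the long fence, press it firmly into the corner so that it touches both fences at once. Finish while still holding it pressed there: do not let go or back off; leave the other things on the bench where they are.

Things in the scene. Friction and masses are not known exactly. Their poses are not given: they have to be found in the camera images.
- jig: Fixed aluminium fixture plate 200 (x) x 160 (y) x 36 mm high; origin at the centre of its underside, z up. Two dark steel fences 12 mm high stand on it along its +x and +y sides and meet in a corner; the yellow notch bracket sticks out of its -y side. Pose differs in every episode (it may stand on either side of the bench).
- fence_long: The long fence (fixed), 130 x 16 mm and 12 mm high on the plate, along the fixture's x; its working face looks to the fixture's -y and lies at y = +50 mm in the fixture frame, from x = -50 to +80 mm. Its origin coincides with the fixture's origin (not on the fence).
- fence_short: The short fence (fixed), 16 x 70 mm and 12 mm high on the plate, along the fixture's y; its working face looks to the fixture's -x and lies at x = +70 mm in the fixture frame, from y = -21 to +49 mm. Its origin coincides with the fixture's origin.
- corner (a point): The inner corner where the two fence faces meet, on the plate's top (36 mm above the bench), axes as the fixture's. The seated block's origin lies 35 mm to -x and 25 mm to -y of it.
- bore (a point): Mouth of the pin's bore, on the plate's top, 40 mm to -x and 30 mm to -y of the corner; a pin standing in it is in the block's way. Bore 12 mm wide, vertical, through the 36 mm plate.
- notch (a point): Centre of the parking notch, on the top face of the yellow bracket (46 mm above the bench), axes as the fixture's; at x -50, y -113 mm in its frame. Vertical slot 16 mm wide (x), 44 mm long (y, open at the outer end) between two 6 mm thick prongs, free above and below: lower the 10 mm shank in from above or slide it in from outside, until the 28 mm collar rests on the prongs.
- pin: Loose pin, 60 g. Origin on its axis at the underside of its steel collar, z up along the axis. Shank 10 mm in diameter, 32 mm long below the origin; collar 28 mm in diameter, 5 mm thick; above it a red round handle 18 mm in diameter, from 5 to 45 mm above the origin. Starts in the bore, its collar resting on the plate.
- tray: Fixed red tray 230 (x) x 190 (y) x 24 mm high, four pockets 100 x 80 mm, walls 10 mm, pocket floors 10 mm above the bench; origin at the centre of its underside. The block and three other low parts lie in the pockets, one each, in any order.
- block: Loose blue machined block, about 250 g (varies): base 70 (x) x 50 (y) x 20 mm, with a blue upright rib on its middle, 44 (x) x 16 (y) mm, from 20 to 56 mm above the underside: the place to grip, across y. Origin at the centre of the underside, z up. Either end may face the short fence.
- shell: Bystander in the tray: black rounded cover 76 x 48 x 16 mm, loose.
- frame: Bystander in the tray: grey channel-shaped plastic frame 66 x 46 x 16 mm, loose.
- connector: Bystander in the tray: white connector strip with brass contacts, 56 x 36 x 16 mm, loose.
- driver: Bystander on the bench: yellow-handled screwdriver lying down.
- bottle: Bystander on the bench: white bottle 56 mm wide, 120 mm tall, with a blue cap.
- tape: Bystander on the bench: yellow ring-shaped tape reel 90 mm wide, 20 mm high.
- cup: Bystander on the bench: grey cup 70 mm wide, 60 mm tall.
Things that resemble listed ones, but are neither listed nor needed, are in the scene too. What is shaped like the block but pink or white is not meant.

How it is judged:
On the way, in this order (a step that is already met when the one before it is completed fails the run):
1. the pin hangs by its collar in the notch, let go (horizontal distance between pin and notch below 0.019 m and z of pin in the frame of notch between -0.004 and 0.004 m and angle between pin's own z axis and vertical below 0.15 rad and contact force between the fingers and pin below 0.1 N), for 0.2 s.
2. the block is held pressed into the corner against both fences (contact force between block and fence_long above 1.5 N and contact force between block and fence_short above 1.5 N and angle between the x axis of block and the x axis of jig, either way round below 0.06 rad and angle between block's own z axis and vertical below 0.06 rad and z of block in the frame of corner between -0.003 and 0.003 m and x of block in the frame of corner above -0.04 m and y of block in the frame of corner above -0.03 m and contact force between the fingers and block above 1.5 N), for 0.2 s.
At the end, for the whole second after the job is handed in: Block flat on the plate (3 mm, 0.06 rad), long side along the long fence (0.06 rad), within 5 mm of the corner, pushing on each fence with over 1.5 N, fingers still bearing on it; pin upright (0.15 rad) in the notch (19 mm), collar on the prongs (4 mm), not touched by the fingers (all of step 1 and all of step 2); the arm keeps its last pose, push and grip.
It fails at once if another part in the tray was moved over 30 mm (distance of any of shell, frame, connector from where it was at the start of the episode above 0.03 m).
It fails at once if a thing on the bench was moved over 30 mm (distance of any of driver, bottle, tape, cup from where it was at the start of the episode above 0.03 m).
It also fails if it takes over 70 s, if anything falls off the work surface, if the arm or the gripper's body presses on something with over 40 N, if the wrist force passes 120 N, or if a joint passes its speed limit or range.

## Working session

There is one attempt and no reset: what is moved stays moved. The work goes in short steps, Python scripts to look and compute and a shell command to move; the robot and the scene stay as the last step left them, time stands still between calls to the robot, and variables do not carry over. Pictures are saved under pics/ and viewed, and the job is handed in when it is done.

```bash
ls; mkdir -p pics
python3 - <<'E'
from workcell import bot
import cv2
print(bot.get_obs())
for n in ["scene","top","wrist"]:
    c=bot.camera(n); cv2.imwrite(f"pics/{n}0.png",c["img"])
    print(n,{k:v for k,v in c.items() if k not in("img","depth")})
E
```

```text
pics
{'clock': 0.0, 'joint_pos': array([-1.21202947e+00,  2.41419729e-01,  3.72321248e-03,  1.33517624e+00,
       -1.37896158e-05,  1.57078604e+00]), 'joint_vel': array([ 0.00039293, -0.00125729, -0.0014653 , -0.00069459,  0.00130258,
       -0.0003903 ]), 'tau': array([-4.46165732e-04, -3.72318113e+01,  2.52406669e+01,  1.67690747e-02,
        9.14636576e-05,  1.65061309e-06]), 'eef_pos': array([ 0.17533713, -0.46758303,  0.23040918]), 'tool_rot': array([ 9.83952441e-01,  1.78427903e-01, -1.92020384e-04, -1.02032706e-03]), 'ft_force': array([0.60311836, 1.45303473, 0.1119151 ]), 'ft_torque': array([ 0.04319903, -0.02645298, -0.03638256]), 'grip_width': 0.08535519031860116}
scene {'fx': 420.1787337595029, 'fy': 420.1787337595029, 'cx': 291.82426973983587, 'cy': 205.80055518664784, 'D': array([0.02531633, 0.        , 0.        , 0.        , 0.        ]), 'R': array([[ 0.88288331,  0.46937099, -0.01441972],
       [ 0.30503621, -0.59657612, -0.74232731],
       [-0.35702937,  0.65098986, -0.66988225]]), 't': array([-0.53613225, -0.160631  ,  1.49564038])}
top {'fx': 471.35087714979363
[... 199 characters left out ...]
4465],
       [-0.98868235, -0.01081418, -0.14963377],
       [ 0.14988021, -0.02753546, -0.98832066]]), 't': array([-0.02973388,  0.62017144,  1.22086515])}
wrist {'fx': 365.9054981237643, 'fy': 365.9054981237643, 'cx': 272.66085920865794, 'cy': 212.4295551784127, 'D': array([-0.08458407,  0.        ,  0.        ,  0.        ,  0.        ]), 'T_tool_cam': array([[ 5.37463346e-04, -9.49147994e-01, -3.14829789e-01,
         8.04693750e-02],
       [ 9.99999750e-01,  6.54460255e-04, -2.65910117e-04,
         7.81532602e-04],
       [ 4.58431638e-04, -3.14829568e-01,  9.49148109e-01,
        -1.42838819e-01],
       [ 0.00000000e+00,  0.00000000e+00,  0.00000000e+00,
         1.00000000e+00]])}
```

View pics/top0.png

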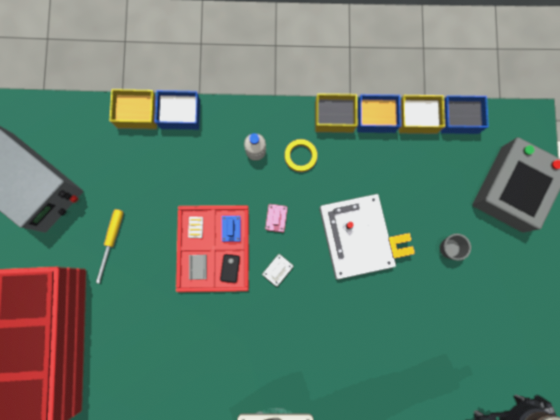

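View pics/scene0.png

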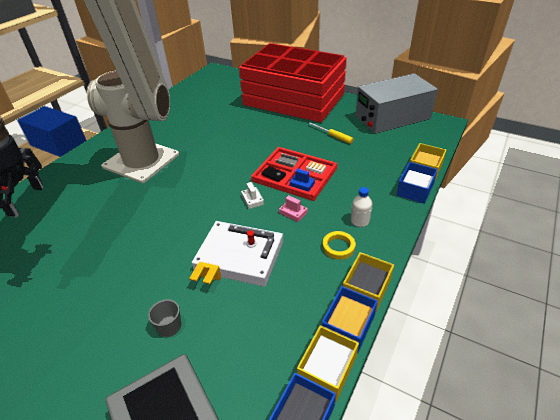

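View pics/wrist0.png

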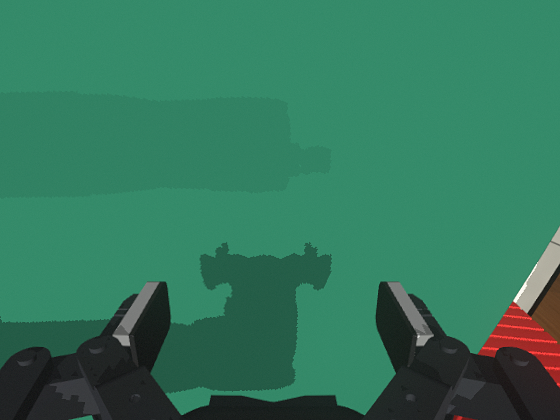

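The top view shows the jig at (357,237) with the red pin at (349,226) and the yellow notch at (402,246). The tray is at (212,249). Things that could pass for the block: blue in the tray (230,229), pink on the bench (276,217), white on the bench (278,269), and the blue bins (177,110) etc. I choose the blue one in the tray. Things that could pass for the pin: only red buttons on the console (556,164). Next come the measurements and one close crop.

```bash
cat > h.py <<'E'
import numpy as np, cv2
from workcell import bot
from scipy.spatial.transform import Rotation as Ro
def pose():
    o=bot.get_obs(); T=np.eye(4); T[:3,:3]=Ro.from_quat(o["tool_rot"]).as_matrix(); T[:3,3]=o["eef_pos"]; return T,o
def cam(n):
    T,o=pose(); c=bot.camera(n)
    if n=="wrist": W=T@c["T_tool_cam"]; c["Rw"]=W[:3,:3]; c["o"]=W[:3,3]
    else: c["Rw"]=c["R"].T; c["o"]=-c["R"].T@c["t"]
    c["K"]=np.array([[c["fx"],0,c["cx"]],[0,c["fy"],c["cy"]],[0,0,1]]); return c
def onplane(c,px,z):
    p=cv2.undistortPoints(np.array(px,float).reshape(-1,1,2),c["K"],c["D"]).reshape(-1,2)
    d=np.c_[p,np.ones(len(p))]@c["Rw"].T
    return c["o"]+d*((z-c["o"][2])/d[:,2])[:,None]
def depthpts(c,mask):
    v,u=np.nonzero(mask&(c["depth"]>0)); d=c["depth"][v,u]
    p=cv2.undistortPoints(np.c_[u,v].astype(float).reshape(-1,1,2),c["K"],c["D"]).reshape(-1,2)
    return (np.c_[p,np.ones(len(p))]*d[:,None])@c["Rw"].T+c["o"]
def hsv(c): return cv2.cvtColor(c["img"],cv2.COLOR_BGR2HSV)
def proj(c,X):
    R=c["Rw"].T; r,_=cv2.Rodrigues(R); return cv2.projectPoints(np.array(X,float).reshape(-1,1,3),r,-R@c["o"],c["K"],c["D"])[0].reshape(-1,2)
def rect(P): # min area rect in mm
    return cv2.minAreaRect((P[:,:2]*1000).astype(np.float32))
E
python3 - <<'E'
from h import *
c=cam("top"); H=hsv(c); im=c["img"]
cv2.imwrite("pics/top_crop.png",cv2.resize(im[190:300,165:425],None,fx=3,fy=3,interpolation=cv2.INTER_CUBIC))
def comp(m,lo,hi):
    n,l,s,cc=cv2.connectedComponentsWithStats(m.astype(np.uint8)); return [(l==i) for i in range(1,n) if lo<s[i,4]<hi],s
roi=np.zeros(H.shape[:2],bool); roi[180:300,165:425]=1
h,s,v=H[...,0].astype(int),H[...,1],H[...,2]
# plate: white (also fences) within right region
R=roi.copy(); R[:,:310]=0
m=((s<60)&(v>120)&R)
k=cv2.morphologyEx(m.astype(np.uint8),cv2.MORPH_CLOSE,np.ones((5,5)))
cn=max(cv2.findContours(k,0,2)[0],key=cv2.contourArea)
print("plate",rect(onplane(c,cn.reshape(-1,2),.036)))
for nm,m,z in [("yellow",(h>18)&(h<32)&(s>120)&(v>120)&R,.046),("pin",((h<8)|(h>172))&(s>150)&R,.081),
  ("blue",(h>100)&(h<125)&(s>120)&roi&~R,.03),("tray",((h<8)|(h>172))&(s>150)&roi&~R,.024)]:
    cn=max(cv2.findContours(m.astype(np.uint8),0,2)[0],key=cv2.contourArea).reshape(-1,2)
    P=onplane(c,cn,z); print(nm,len(cn),cn.mean(0),rect(P),P.mean(0))
    D=depthpts(c,m); print("  depth z pct",np.percentile(D[:,2],[5,50,95]).round(4),D.mean(0).round(4))
    if nm=="blue":
        t=D[D[:,2]>.055]; print("  rib",len(t),rect(t),t[:,2].mean())
E
```

```text
plate ((558.2774047851562, -217.03207397460938), (204.98036193847656, 166.72247314453125), 12.472894668579102)
yellow 53 [401.66037736 244.90566038] ((532.4921264648438, -333.4502258300781), (58.51689910888672, 58.23357009887695), 12.565210342407227) [ 0.53342121 -0.3341417   0.046     ]
  depth z pct [0.001  0.0461 0.0507] [ 0.5323 -0.3325  0.0416]
pin 7 [349.         225.28571429] ((581.205078125, -188.05908203125), (10.487651824951172, 10.716898918151855), 89.24520111083984) [ 0.58042044 -0.18804523  0.081     ]
  depth z pct [0.0751 0.081  0.0862] [ 0.5811 -0.1888  0.0803]
blue 20 [231.35 230.35] ((574.8054809570312, 123.8532943725586), (62.91667938232422, 43.162757873535156), 1.2490746974945068) [0.56979549 0.12273438 0.03      ]
  depth z pct [0.0266 0.032  0.0682] [0.5734 0.1229 0.041 ]
  rib 117 ((574.8881225585938, 123.63899230957031), (42.49631118774414, 15.92999267578125), 1.3501826524734497) 0.0650332364826477
tray 15 [201.86666667 246.53333333] ((522.8602294921875, 173.519287109375), (228.2819061279297, 187.0487060546875), 1.119170069694519) [0.52721071 0.20095611 0.024     ]
  depth z pct [0.0075 0.0215 0.0274] [0.5235 0.1754 0.019 ]
```

View pics/top_crop.png

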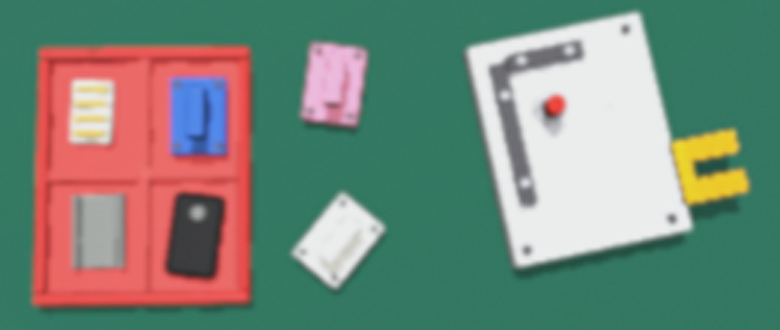

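```bash
python3 -m crank '[[[48,-12,-2,0,0],[48,-12,0,0,0],[48,-12,0,0,0],[48,-12,0,0,0],[48,-12,0,0,0],[48,-12,0,0,0],[48,-12,0,0,0],[48,-12,0,0,0],[48,-12,0,0,0],[48,-12,0,8,0],[0,0,0,0,120]]]'
python3 - <<'E'
from h import *
T,o=pose(); print(o["eef_pos"],T[:3,0],o["clock"],o["grip_width"])
c=cam("wrist"); cv2.imwrite("pics/w1.png",c["img"]); H=hsv(c)
h,s,v=H[...,0].astype(int),H[...,1],H[...,2]
m=((h<8)|(h>172))&(s>150)
D=depthpts(c,m); print(D[:,2].min(),D[:,2].max()); t=D[D[:,2]>D[:,2].max()-.006]; print("pin top",len(t),rect(t),t.mean(0))
E
```

```text
clock: 1.58
eef_pos: [0.5951, -0.1795, 0.2288]
tool_rot: [0.994, 0.105, -0.002, -0.001]
ft_force: [-1.1, 0.3, -0.6]
grip_width: 0.0694
[ 0.59512413 -0.17950216  0.22877285] [ 0.977933    0.20889331 -0.00325987] 1.575 0.06941597332220723
-0.0004062192281104604 0.08332718103083825
pin top 294 ((583.751708984375, -191.45361328125), (16.127851486206055, 15.88134765625), 87.57066345214844) [ 0.58381156 -0.19140079  0.08106798]
```

View pics/w1.png

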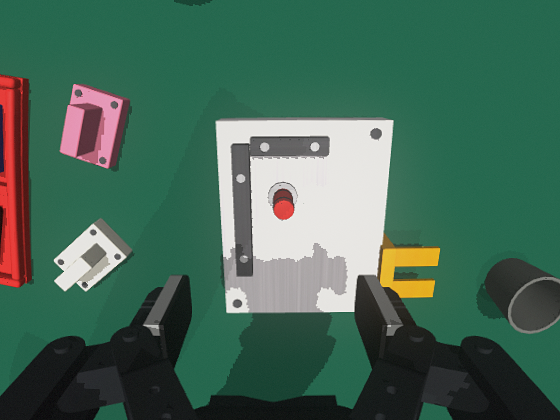

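The wrist view shows the pin at (284,205), the corner at about (248,157) and the notch slot at about (412,272). I'll refine the jig from this view.

Run:
```python
from h import *
T,o=pose(); c=cam("wrist"); H=hsv(c)
h,s,v=H[...,0].astype(int),H[...,1],H[...,2]
def pr(P,yaw):
    return P
y=((h>15)&(h<35)&(s>120)&(v>100)); 
D=depthpts(c,y); t=D[abs(D[:,2]-.046)<.004]; print("yel",len(t),rect(t),t[:,2].mean())
D=depthpts(c,(s<40)&(v>130)); t=D[(abs(D[:,2]-.036)<.003)&(D[:,1]<-.06)]; print("plate",len(t),rect(t),t[:,2].mean())
D=depthpts(c,(v<110)); t=D[(abs(D[:,2]-.048)<.003)&(D[:,1]<-.06)]; print("fences",len(t),rect(t),t[:,2].mean())
th=np.radians(12.4)
R=np.array([[np.cos(th),-np.sin(th)],[np.sin(th),np.cos(th)]])
q=(t[:,:2]*1000)@R; print("fence bounds jigaxes",np.percentile(q,[.5,99.5],axis=0))
D=depthpts(c,y); t2=D[abs(D[:,2]-.046)<.004]; q2=t2[:,:2]*1000@R; print("yel bounds",np.percentile(q2,[.5,99.5],axis=0))
# slot centre: outer half of bracket, gap
oq=q2[q2[:,1]<q2[:,1].min()+25]; hx=np.sort(oq[:,0]); g=np.diff(hx); i=g.argmax(); print("gap",hx[i],hx[i+1])
P=(np.array([583.8,-191.4]))@R; print("pin jigaxes",P, "tcp",T[:2,3]*1000@R)
print("yaw tool",np.degrees(np.arctan2(T[1,0],T[0,0])), "w",o["grip_width"])
```

```text
yel 2181 ((533.2521362304688, -332.95111083984375), (56.99103546142578, 58.800575256347656), 13.666755676269531) 0.04593675938440051
plate 25402 ((558.0217895507812, -217.56881713867188), (201.05043029785156, 160.84832763671875), 12.391790390014648) 0.036201937941624455
fences 3903 ((572.8843994140625, -322.6241455078125), (149.7724151611328, 370.5275573730469), 0.7007819414138794) 0.048121699927804226
fence bounds jigaxes [[ 385.80173878 -609.63214332]
 [ 584.82646237 -267.10768678]]
yel bounds [[ 422.06520732 -467.90435491]
 [ 477.64007901 -410.53241603]]
gap 441.6010771061533 457.0046258833581
pin jigaxes [ 529.08093447 -312.29755807] tcp [ 541.1504181  -303.92420595]
yaw tool 12.000791011147404 w 0.06262095710602888
```

```bash
python3 -m crank '[[[-12,8.4,30,0,150],[0,0,50,0,150],[0,0,45,0,150],[0,0,35,0,150],[0,0,10,0,150],[0,0,0,0,150]]]'
python3 - <<'E'
from h import *
T,o=pose(); th=np.radians(12.4);R=np.array([[np.cos(th),-np.sin(th)],[np.sin(th),np.cos(th)]])
print(o["eef_pos"],T[:2,3]*1000@R,T[:,2],o["grip_width"],o["ft_force"])
c=cam("wrist"); cv2.imwrite("pics/w2.png",c["img"])
E
```

```text
clock: 2.42
eef_pos: [0.5769, -0.1998, 0.0594]
tool_rot: [0.995, 0.1, -0.001, 0.001]
ft_force: [1.0, 0.0, -0.0]
grip_width: 0.0352
[ 0.57693316 -0.19983336  0.05937544] [ 520.56334201 -319.05963129] [-0.00109733 -0.001703   -0.99999795  0.        ] 0.03524782479095118 [ 0.96271181  0.01522149 -0.02216106]
```

View pics/w2.png

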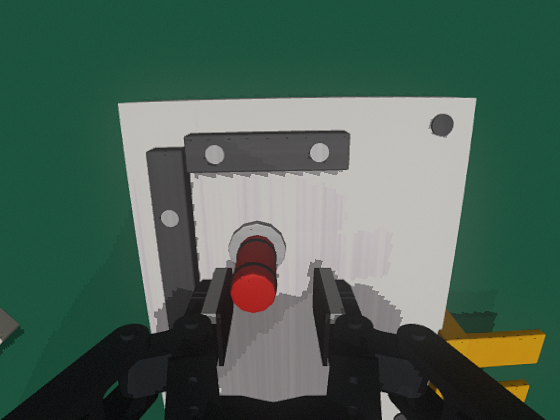

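```bash
python3 -m crank '[[[0,-6.8,0,0,130],[8.5,0,0,0,130],[0,0,0,0,130],[0,0,0,0,130]]]'
python3 - <<'E'
from h import *
T,o=pose(); th=np.radians(12.4);R=np.array([[np.cos(th),-np.sin(th)],[np.sin(th),np.cos(th)]])
print(o["eef_pos"],T[:2,3]*1000@R,o["grip_width"],o["ft_force"])
c=cam("wrist"); cv2.imwrite("pics/w3.png",c["img"])
E
```

```text
clock: 2.98
eef_pos: [0.5883, -0.1918, 0.0652]
tool_rot: [0.995, 0.1, 0.004, 0.003]
ft_force: [0.5, -0.2, 0.4]
grip_width: 0.0417
[ 0.58828126 -0.19184401  0.06515131] [ 533.36231298 -313.69349539] 0.041717216088896635 [ 0.53232973 -0.24419227  0.44736576]
```

View pics/w3.png

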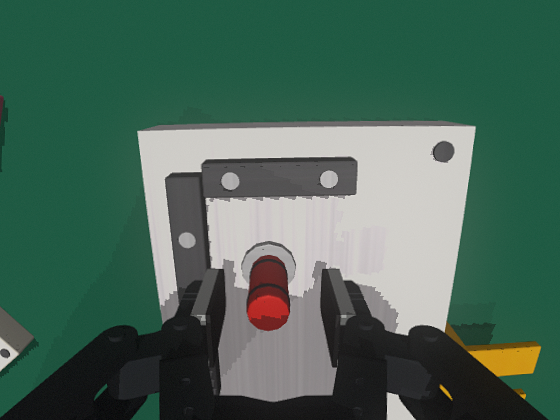

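```bash
cat > s.py <<'E'
from h import *
T,o=pose(); th=np.radians(12.4);R=np.array([[np.cos(th),-np.sin(th)],[np.sin(th),np.cos(th)]])
print("jigaxes",(T[:2,3]*1000@R-np.array([498.3,-332.3])).round(1),"z",round(T[2,3]*1000,1),"world",(T[:2,3]*1000).round(1),"yaw",np.degrees(np.arctan2(T[1,0],T[0,0])).round(2),"tilt",T[:2,2].round(4),"w",round(o["grip_width"]*1000,1),"f",o["ft_force"].round(1),"fjig",(o["ft_force"][:2]@R).round(1),"t",o["clock"], "v",abs(o["joint_vel"]).max().round(3))
E
python3 -m crank '[[[0,0,0,0,130],[0,0,0,0,130]]]' >/dev/null; python3 s.py
python3 -m crank '[[[-3,-1,9,0,140],[0,0,0,0,140],[0,0,0,0,140]]]'>/dev/null; python3 s.py
```

```text
jigaxes [35.  18.6] z 65.1 world [ 588.2 -191.9] yaw 11.53 tilt [ 0.0085 -0.0049] w 41.9 f [-0.3 -0.7  0.1] fjig [-0.5 -0.6] t 3.275 v 0.001
jigaxes [31.2 19.8] z 54.8 world [ 584.3 -191.5] yaw 11.51 tilt [ 0.0072 -0.0045] w 38.4 f [-0.1  0.2  0.6] fjig [-0.1  0.2] t 3.65 v 0.015
```

```bash
python3 -m crank '[[[0,0,3,0,140],[0,0,0,0,255],[0,0,0,0,255],[0,0,0,0,255],[0,0,0,0,255],[0,0,0,0,255]]]'>/dev/null; python3 s.py
```

```text
jigaxes [31.4 19.7] z 51.8 world [ 584.5 -191.6] yaw 11.51 tilt [ 0.0076 -0.0045] w 16.2 f [ 0.2 -1.1  0.7] fjig [-0.  -1.1] t 4.4 v 0.003
```

```bash
python3 -m crank '[[[0,0,-12,0,255],[0,0,-15,0,255],[0,0,-15,0,255],[0,0,-12,0,255],[0,0,0,0,255],[0,0,0,0,255]]]'>/dev/null; python3 s.py
python3 - <<'E'
from h import *
c=cam("wrist"); cv2.imwrite("pics/w4.png",c["img"])
E
```

```text
jigaxes [31.8 19.6] z 111.3 world [ 584.9 -191.6] yaw 11.52 tilt [ 0.0104 -0.0055] w 16.2 f [ 1.1 -0.4 -1.1] fjig [ 1.  -0.6] t 5.15 v 0.008
```

View pics/w4.png

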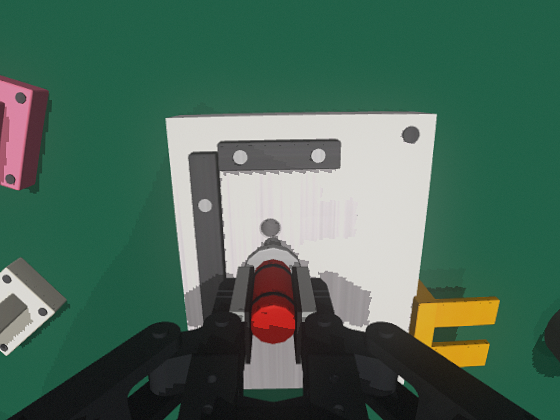

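```bash
python3 -m crank '[[[-16,27,0,0,255],[-16,27,0,0,255],[-16,27,0,-0.9,255],[-16,27,0,0,255],[-5,9,0,0,255],[0,0,0,0,255],[0,0,0,0,255],[0,0,0,0,255]]]'>/dev/null; python3 s.py
```

```text
jigaxes [-40.2 -95.3] z 106.4 world [ 539.2 -319.2] yaw 12.72 tilt [0.0033 0.0002] w 16.2 f [-0.4 -1.3 -1. ] fjig [-0.7 -1.2] t 6.2 v 0.011
```

```bash
python3 -m crank '[[[-8.5,17,0,0,255],[0,0,0,0,255],[0,0,0,0,255],[0,0,0,0,255]]]'>/dev/null; python3 s.py
python3 - <<'E'
from h import *
c=cam("wrist"); cv2.imwrite("pics/w5.png",c["img"])
c=cam("scene"); cv2.imwrite("pics/s5.png",cv2.resize(c["img"][170:310,150:330],None,fx=4,fy=4))
E
```

```text
jigaxes [ -48.3 -112.7] z 106.6 world [ 535.1 -338. ] yaw 12.82 tilt [0.0039 0.    ] w 16.4 f [-0.   0.2 -1.2] fjig [-0.   0.2] t 6.7 v 0.003
```

View pics/w5.png

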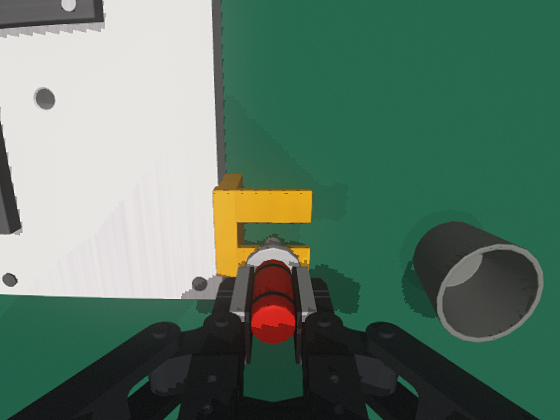

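View pics/s5.png

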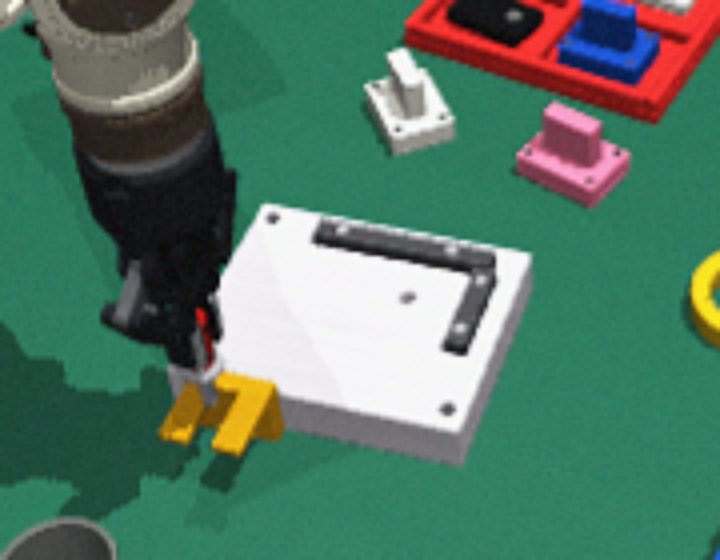

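```bash
python3 -m crank '[[[-0.7,0,10,0,255],[0,0,10,0,255],[0,0,0,0,255],[0,0,0,0,255]]]'>/dev/null; python3 s.py
```

```text
jigaxes [ -49.1 -111.8] z 84.4 world [ 534.1 -337.3] yaw 12.86 tilt [0.0025 0.001 ] w 16.4 f [-0.5  0.2 -0.8] fjig [-0.5  0.3] t 7.3 v 0.01
```

```bash
python3 -m crank '[[[0.3,1,7,0,255],[0,0,7,0,255],[0,0,0,0,255],[0,0,0,0,255]]]'>/dev/null; python3 s.py
python3 - <<'E'
from h import *
c=cam("scene"); cv2.imwrite("pics/s6.png",cv2.resize(c["img"][170:310,150:330],None,fx=4,fy=4))
E
```

```text
jigaxes [ -48.6 -113.1] z 69.5 world [ 534.8 -338.4] yaw 12.86 tilt [0.0028 0.0008] w 16.2 f [ 0.2  0.5 -0.7] fjig [0.3 0.5] t 7.8 v 0.004
```

View pics/s6.png

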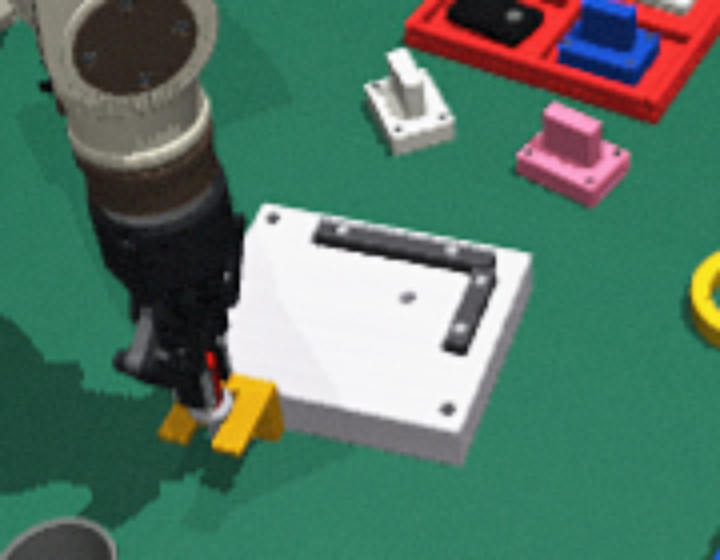

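```bash
python3 -m crank '[[[-0.4,0,5.5,0,255],[0,0,0,0,255],[0,0,0,0,255]]]'>/dev/null; python3 s.py
python3 -m crank '[[[0,0,2,0,255],[0,0,0,0,255],[0,0,0,0,255]]]'>/dev/null; python3 s.py
```

```text
jigaxes [ -48.9 -113.2] z 64.0 world [ 534.6 -338.6] yaw 12.86 tilt [0.0032 0.0005] w 16.4 f [-0.7  0.6 -0.7] fjig [-0.6  0.7] t 8.225 v 0.007
jigaxes [ -48.8 -113.3] z 62.1 world [ 534.7 -338.7] yaw 12.86 tilt [0.0037 0.0002] w 16.3 f [-0.4  0.3 -1.3] fjig [-0.3  0.4] t 8.6 v 0.002
```

```bash
python3 -m crank '[[[0,0,1,0,255],[0,0,0,0,255],[0,0,0,0,255]]]'>/dev/null; python3 s.py
python3 -m crank '[[[0,0,0,0,150],[0,0,0,0,150],[0,0,0,0,140],[0,0,0,0,130],[0,0,0,0,120],[0,0,0,0,120]]]'>/dev/null; python3 s.py
python3 - <<'E'
from h import *
c=cam("wrist"); cv2.imwrite("pics/w7.png",c["img"])
E
```

```text
jigaxes [ -48.6 -113.5] z 61.8 world [ 534.9 -338.8] yaw 12.86 tilt [ 0.0044 -0.0003] w 16.3 f [ 0.9 -0.5 -0.1] fjig [ 0.8 -0.7] t 8.975 v 0.001
jigaxes [ -48.6 -113.5] z 61.6 world [ 535.  -338.8] yaw 12.86 tilt [ 0.0043 -0.0002] w 45.1 f [-0.2 -0.3 -0.2] fjig [-0.2 -0.2] t 9.725 v 0.001
```

View pics/w7.png

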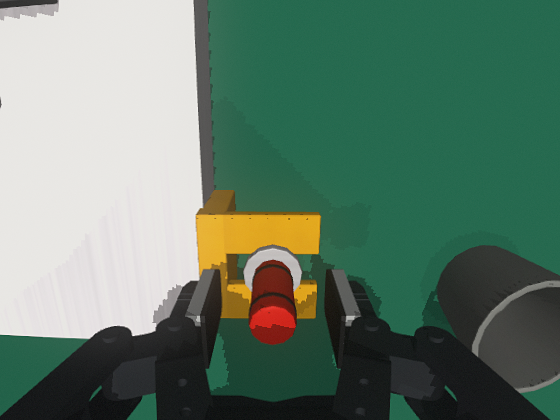

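The pin stands in the notch, with its handle at (272,320), its collar at (273,270) and both fingers clear. I'll rise and check.

```bash
python3 -m crank '[[[0,0,-20,0,120],[0,0,-30,0,60],[0,0,-40,0,0],[0,0,-40,0,0],[0,0,-10,0,0],[0,0,0,0,0],[0,0,0,0,0]]]'>/dev/null; python3 s.py
python3 - <<'E'
from h import *
c=cam("wrist"); cv2.imwrite("pics/w8.png",c["img"]);H=hsv(c)
h,s,v=H[...,0].astype(int),H[...,1],H[...,2]
m=((h<8)|(h>172))&(s>150)
D=depthpts(c,m); t=D[(D[:,2]>.086)&(D[:,1]<-.25)]; print("pin top",len(t),rect(t),t.mean(0))
t=D[D[:,1]<-.25]; print(t[:,2].max())
th=np.radians(12.4);R=np.array([[np.cos(th),-np.sin(th)],[np.sin(th),np.cos(th)]])
q=D[(D[:,2]>.086)&(D[:,1]<-.25)]; print(q[:,:2].mean(0)*1000@R-np.array([498.3,-332.3]))
E
```

```text
jigaxes [ -50.4 -112.1] z 201.9 world [ 532.8 -337.9] yaw 12.86 tilt [-0.0009  0.0031] w 85.2 f [ 0.3 -0.4 -0.1] fjig [ 0.2 -0.5] t 10.65 v 0.012
pin top 442 ((534.5838012695312, -339.6379699707031), (17.40699577331543, 16.058826446533203), 12.858282089233398) [ 0.53508611 -0.33940718  0.09088645]
0.09280093464398675
[ -48.57894483 -114.0914715 ]
```

View pics/w8.png

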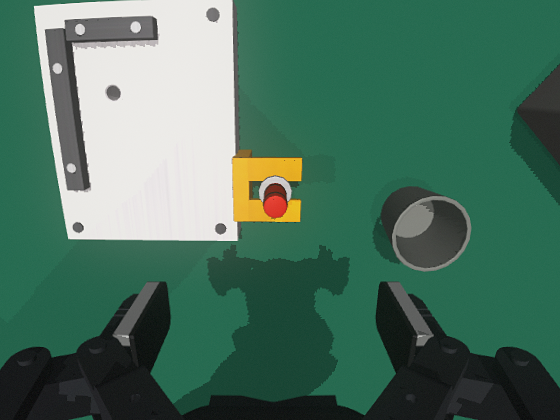

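```bash
python3 -m crank '[[[16,-49,0,0,0],[16,-49,0,0,0],[16,-49,0,0,0],[16,-49,0,0,0],[16,-49,0,0,0],[16,-49,0,0,0],[16,-49,0,0,0],[16,-49,0,0,0],[0,-20,0,5.7,0],[0,0,0,5.7,0],[0,0,0,0,0],[0,0,0,0,0]]]'>/dev/null; python3 s.py
python3 - <<'E'
from h import *
c=cam("wrist"); cv2.imwrite("pics/w9.png",c["img"]);H=hsv(c)
h,s,v=H[...,0].astype(int),H[...,1],H[...,2]
m=(h>100)&(h<130)&(s>120)
D=depthpts(c,m); D=D[(abs(D[:,0]-.575)<.06)&(abs(D[:,1]-.124)<.06)]
t=D[(D[:,2]>.06)]; print("rib",len(t),rect(t),t[:,2].mean())
t=D[abs(D[:,2]-.030)<.004]; print("base",len(t),rect(t),t[:,2].mean())
E
```

```text
jigaxes [ 65.6 275.1] z 183.4 world [563.   65.2] yaw 5.32 tilt [-0.0391  0.0409] w 85.2 f [-0.2  0.2 -0.8] fjig [-0.1  0.2] t 12.2 v 0.011
rib 1241 ((576.1064453125, 125.02484130859375), (43.99885940551758, 15.867040634155273), 1.380490779876709) 0.06601096395391924
base 2878 ((575.8995971679688, 124.90606689453125), (69.75091552734375, 49.594791412353516), 1.4578430652618408) 0.030142166304764923
```

View pics/w9.png

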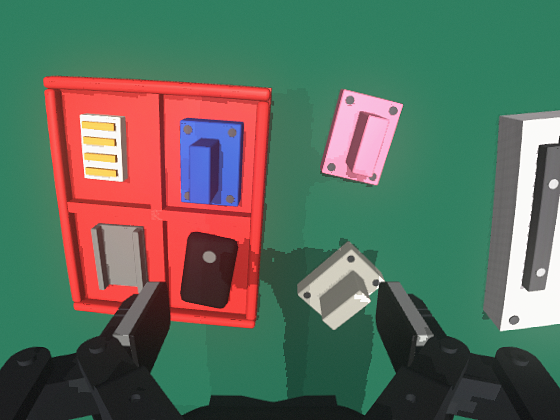

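The tool has drifted 0.057 rad out of plumb. I'll continue in smaller rows and watch how the tilt responds.

```bash
python3 -m crank '[[[6,-19,0,0,0],[6,-19,0,0,0],[6,-19,0,0,0],[0,0,0,0,0],[0,0,0,0,0]]]'>/dev/null; python3 s.py
python3 -m crank '[[[0,0,0,2,0],[0,0,0,2,0],[0,0,0,0,0],[0,0,0,0,0]]]'>/dev/null; python3 s.py
```

```text
jigaxes [ 89.3 308. ] z 185.8 world [579.1 102.4] yaw 8.08 tilt [-0.0442  0.0624] w 85.4 f [-0.1 -0.3 -0.4] fjig [-0.2 -0.2] t 12.875 v 0.008
jigaxes [ 86.6 286.8] z 185.9 world [581.   81.2] yaw 5.58 tilt [-0.0484  0.0775] w 85.5 f [0.2 0.7 0.2] fjig [0.3 0.7] t 13.375 v 0.011
```

```bash
cat > j.py <<'E'
from h import *
T,o=pose(); q=o["joint_pos"]; print(q.round(4),"deg j1+j6",np.degrees(q[0]+q[5]).round(2),"yaw",np.degrees(np.arctan2(T[1,0],T[0,0])).round(2),"az",np.degrees(np.arctan2(T[1,3],T[0,3])).round(2), T[:3,2].round(4), "pos",(T[:3,3]*1000).round(1))
E
python3 j.py; python3 -m crank '[[[0,0,0,0,0],[0,0,0,0,0]]]'>/dev/null; python3 j.py
python3 -m crank '[[[0,0,0,2,0]]]'>/dev/null;python3 j.py;python3 -m crank '[[[0,0,0,0,0]]]'>/dev/null;python3 j.py;python3 -m crank '[[[0,0,0,0,0]]]'>/dev/null;python3 j.py
```

```text
[0.0965 0.4668 0.2097 1.3545 0.0819 3.1406] deg j1+j6 185.48 yaw 5.58 az 7.96 [-0.0484  0.0775 -0.9958] pos [581.   81.2 185.9]
[0.0965 0.4667 0.2096 1.3545 0.082  3.1406] deg j1+j6 185.47 yaw 5.59 az 7.96 [-0.0483  0.0776 -0.9958] pos [580.9  81.2 185.9]
[0.078  0.4678 0.2111 1.3577 0.089  3.1406] deg j1+j6 184.41 yaw 4.53 az 7.11 [-0.0503  0.0852 -0.9951] pos [581.5  72.5 186. ]
[0.0767 0.468  0.2111 1.3578 0.0889 3.1406] deg j1+j6 184.34 yaw 4.45 az 7.03 [-0.0503  0.0852 -0.9951] pos [581.6  71.7 186. ]
[0.0763 0.468  0.2111 1.3578 0.089  3.1406] deg j1+j6 184.32 yaw 4.43 az 7.01 [-0.0503  0.0853 -0.9951] pos [581.7  71.5 185.9]
```

Joint 6 hit its +π stop (heading = j1 − j6 + 180°), and this forced the tilt. The rows cannot set tilt. I'll back off the stop, unwind to the other side and use that stop gently to take out the sideways tilt. Then I'll grasp at the flipped heading (~181°), which keeps j6 mid-range.

```bash
python3 -m crank '[[[0,0,-5,-10.7,0],[0,0,-5,-10.7,0],[0,0,-5,-10.7,0],[0,0,-5,-10.7,0],[0,0,0,-10.7,0],[0,0,0,-10.7,0],[0,0,0,-10.7,0],[0,0,0,-10.7,0],[0,0,0,-10.7,0],[0,0,0,-10.7,0],[0,0,0,-10.7,0],[0,0,0,-10.7,0]]]'>/dev/null; python3 j.py
```

```text
[0.0749 0.461  0.2534 1.4077 0.0896 0.8836] deg j1+j6 54.92 yaw 133.62 az 6.95 [-0.0508  0.0859 -0.995 ] pos [582.5  71.  206.4]
```

```bash
python3 -m crank '[[[0,0,0,-10.7,0],[0,0,0,-10.7,0],[0,0,0,-10.7,0],[0,0,0,-10.7,0],[0,0,0,-10.7,0],[0,0,0,-10.7,0],[0,0,0,-10.7,0],[0,0,0,-10.7,0],[0,0,0,-10.7,0],[0,0,0,-10.7,0],[0,0,0,-10.7,0],[0,0,0,-10.7,0]]]'>/dev/null; python3 j.py
python3 -m crank '[[[0,0,0,-10.7,0],[0,0,0,-10.7,0],[0,0,0,-10.7,0],[0,0,0,-10.7,0],[0,0,0,-10.7,0],[0,0,0,-10.7,0],[0,0,0,-8,0],[0,0,0,0,0]]]'>/dev/null; python3 j.py
```

```text
[ 0.0771  0.461   0.2532  1.4076  0.0904 -1.3643] deg j1+j6 -73.75 yaw -97.67 az 7.09 [-0.0513  0.0865 -0.9949] pos [582.2  72.4 206.3]
[ 0.0785  0.4611  0.2531  1.4075  0.0908 -2.6315] deg j1+j6 -146.27 yaw -24.71 az 7.19 [-0.0516  0.0869 -0.9949] pos [582.1  73.4 206.2]
```

```bash
python3 -m crank '[[[0,0,0,-9,0],[0,0,0,-8,0],[0,0,0,-4,0],[0,0,0,-3,0],[0,0,0,0,0]]]'>/dev/null; python3 j.py
python3 -m crank '[[[0,0,0,-3,0],[0,0,0,-2,0],[0,0,0,-2,0],[0,0,0,-2,0],[0,0,0,0,0]]]'>/dev/null; python3 j.py
```

```text
[ 0.079   0.4611  0.253   1.4075  0.091  -3.0509] deg j1+j6 -170.28 yaw -0.66 az 7.22 [-0.0517  0.0871 -0.9949] pos [582.   73.7 206.2]
[ 0.1177  0.4577  0.2488  1.4006  0.0783 -3.1393] deg j1+j6 -173.13 yaw 6.61 az 9.06 [-0.0476  0.0731 -0.9962] pos [580.   92.5 206.2]
```

```bash
python3 -m crank '[[[0,8,0,-3,0],[0,8,0,-3,0],[0,8,0,-3,0],[0,8,0,-3,0],[0,0,0,0,0]]]'>/dev/null; python3 j.py
python3 -m crank '[[[0,8,0,-3,0],[0,8,0,-3,0],[0,8,0,-3,0],[0,8,0,-3,0],[0,0,0,0,0]]]'>/dev/null; python3 j.py
```

```text
[ 0.2166  0.4486  0.2319  1.3809  0.0222 -3.1406] deg j1+j6 -167.53 yaw 12.35 az 13.07 [-0.031   0.0159 -0.9994] pos [571.9 132.7 204.2]
[ 0.3154  0.4462  0.2278  1.3799 -0.0353 -3.1406] deg j1+j6 -161.87 yaw 18.01 az 17.03 [-0.0151 -0.042  -0.999 ] pos [560.  171.5 204.2]
```

```bash
python3 -m crank '[[[0,0,0,8,0],[30,0,0,0,0],[40,0,0,0,0],[30,0,0,0,0],[0,0,0,0,0]]]'>/dev/null; python3 j.py
python3 -m crank '[[[20,0,0,0,0],[20,0,0,0,0],[0,0,0,0,0]]]'; python3 j.py
```

```text
[ 0.2937  0.6716  0.5977  1.5247 -0.0373 -3.0177] deg j1+j6 -156.07 yaw 9.73 az 15.88 [-0.0158 -0.0437 -0.9989] pos [660.5 187.9 201.4]
clock: 21.5
eef_pos: [0.6985, 0.1936, 0.2003]
tool_rot: [0.996, 0.085, -0.011, 0.022]
ft_force: [-0.3, -0.1, 0.5]
grip_width: 0.0855
[ 0.2863  0.7773  0.7888  1.6132 -0.0379 -3.0244] deg j1+j6 -156.88 yaw 9.69 az 15.49 [-0.019  -0.045  -0.9988] pos [698.5 193.6 200.3]
```

```bash
python3 -m crank '[[[15,0,0,0,0],[15,0,0,0,0],[0,0,0,0,0]]]'>/dev/null; python3 j.py
python3 -m crank '[[[15,0,0,0,0],[0,0,0,0,0]]]'>/dev/null; python3 j.py
```

```text
[ 0.2818  0.8685  0.9663  1.7018 -0.038  -3.0289] deg j1+j6 -157.39 yaw 9.69 az 15.27 [-0.0213 -0.0457 -0.9987] pos [725.4 198.1 201.1]
[ 0.28    0.9235  1.0764  1.7594 -0.038  -3.0309] deg j1+j6 -157.61 yaw 9.7 az 15.18 [-0.0238 -0.0464 -0.9986] pos [738.1 200.3 201.3]
```

```bash
python3 -m crank '[[[12,0,0,0,0],[12,0,0,0,0],[0,0,0,0,0]]]'>/dev/null; python3 j.py
python3 -m crank '[[[8,0,0,0,0],[0,0,0,0,0]]]'>/dev/null; python3 j.py
```

```text
[ 0.2773  1.0167  1.2692  1.857  -0.0379 -3.0342] deg j1+j6 -157.96 yaw 9.74 az 15.05 [-0.0221 -0.0457 -0.9987] pos [756.1 203.3 201.3]
[ 0.2765  1.0175  1.2693  1.8498 -0.0379 -3.0355] deg j1+j6 -158.08 yaw 9.76 az 15.0 [-0.0158 -0.0439 -0.9989] pos [759.  203.4 200.6]
```

```bash
python3 -m crank '[[[8,0,0,0,0],[8,0,0,0,0],[8,0,0,0,0],[0,0,0,0,0]]]'>/dev/null; python3 j.py
```

```text
[ 0.2732  1.0278  1.2741  1.8268 -0.0381 -3.0394] deg j1+j6 -158.49 yaw 9.8 az 14.82 [ 0.001  -0.0393 -0.9992] pos [769.7 203.6 194.1]
```

```bash
python3 -m crank '[[[-20,0,0,0,0],[-30,0,0,0,0],[-30,0,0,0,0],[-30,0,0,10.7,0],[-20,0,0,10.7,0],[0,0,0,10.7,0],[0,0,0,10.7,0],[0,0,0,10.7,0],[0,0,0,10.7,0],[0,0,0,10.7,0],[0,0,0,10.7,0],[0,0,0,10.7,0]]]'>/dev/null; python3 j.py
```

```text
[ 0.2994  0.6018  0.4508  1.4311 -0.0376 -1.3196] deg j1+j6 -58.45 yaw -87.22 az 16.17 [ 2.000e-04 -3.930e-02 -9.992e-01] pos [636.7 184.6 191.7]
```

```bash
python3 -m crank '[[[0,0,0,10.7,0],[0,0,0,10.7,0],[0,0,0,10.7,0],[0,0,0,10.7,0],[0,0,0,10.7,0],[0,0,0,10.7,0],[0,0,0,10.7,0],[0,0,0,10.7,0],[0,0,0,10.7,0],[0,0,0,10.7,0],[0,0,0,10.7,0],[0,0,0,10.7,0]]]'>/dev/null; python3 j.py
python3 -m crank '[[[0,0,0,10.7,0],[0,0,0,10.7,0],[0,0,0,10.7,0],[0,0,0,10.7,0],[0,0,0,10.7,0],[0,0,0,10.7,0],[0,0,0,10.7,0],[0,0,0,10.7,0],[0,0,0,10.7,0],[0,0,0,10.7,0],[0,0,0,0,0]]]'>/dev/null; python3 j.py
```

```text
[ 0.2995  0.6004  0.4517  1.4318 -0.0374  0.9303] deg j1+j6 70.46 yaw 143.89 az 16.18 [ 0.0017 -0.0386 -0.9993] pos [636.9 184.8 193. ]
[ 0.2995  0.5991  0.4526  1.4325 -0.0372  2.8034] deg j1+j6 177.79 yaw 36.52 az 16.19 [ 0.0032 -0.0379 -0.9993] pos [637.1 184.9 194.2]
```

```bash
python3 -m crank '[[[0,0,0,9,0],[0,0,0,8,0],[0,0,0,3,0],[0,0,0,3,0],[0,0,0,3,0],[0,0,0,0,0]]]'>/dev/null; python3 j.py
```

```text
[ 0.2384  0.596   0.4484  1.4278 -0.0118  3.1377] deg j1+j6 193.43 yaw 13.88 az 13.35 [-0.0016 -0.0125 -0.9999] pos [645.5 153.2 194.4]
```

```bash
python3 -m crank '[[[0,0,0,4,0],[0,0,0,0,0]]]'>/dev/null; python3 j.py
```

```text
[0.2019 0.5949 0.4465 1.4264 0.0033 3.1399] deg j1+j6 191.47 yaw 11.66 az 11.65 [-0.0045  0.0024 -1.    ] pos [649.5 133.9 194.4]
```

```bash
python3 -m crank '[[[0,0,0,-10.7,0],[0,0,0,-10.7,0],[0,0,0,-10.7,0],[0,0,0,-10.7,0],[0,0,0,-10.7,0],[0,0,0,-10.7,0],[0,0,0,-10.7,0],[0,0,0,-10.7,0],[0,0,0,-10.7,0],[0,0,0,-10.7,0],[0,0,0,-10.7,0],[0,0,0,-10.7,0]]]'>/dev/null
python3 -m crank '[[[0,0,0,-10.7,0],[0,0,0,-10.7,0],[0,0,0,-10.7,0],[0,0,0,0,0],[0,0,0,0,0]]]'>/dev/null; python3 j.py; python3 s.py
```

```text
[0.2037 0.5946 0.446  1.4268 0.0093 0.3273] deg j1+j6 30.43 yaw 172.92 az 11.92 [-0.0063  0.0082 -0.9999] pos [648.5 136.9 194.5]
jigaxes [164.5 326.7] z 194.5 world [648.5 136.9] yaw 172.92 tilt [-0.0063  0.0082] w 85.5 f [ 0.2 -0.3  0.4] fjig [ 0.1 -0.4] t 30.75 v 0.007
```

```bash
python3 -m crank '[[[0,0,0,-8.5,0],[0,0,0,0,0],[20,-3,15,0,0],[20,-3,15,0,0],[20,-3,15,0,0],[0,0,0,0,0],[0,0,0,0,0]]]'>/dev/null; python3 s.py
python3 - <<'E'
from h import *
c=cam("wrist"); cv2.imwrite("pics/w10.png",c["img"]);H=hsv(c)
h,s,v=H[...,0].astype(int),H[...,1],H[...,2]
m=(h>100)&(h<130)&(s>120)
D=depthpts(c,m); D=D[(abs(D[:,0]-.575)<.06)&(abs(D[:,1]-.124)<.06)]
t=D[(D[:,2]>.06)]; print("rib",len(t),rect(t),t[:,2].mean())
t=D[abs(D[:,2]-.030)<.004]; print("base",len(t),rect(t),t[:,2].mean())
E
```

```text
jigaxes [103.9 330.3] z 149.6 world [588.6 127.4] yaw -179.56 tilt [-0.0028  0.0094] w 85.2 f [ 0.3 -0.   0.9] fjig [ 0.3 -0.1] t 31.625 v 0.015
rib 1615 ((575.19482421875, 124.95295715332031), (43.89156723022461, 15.653462409973145), 0.6430996656417847) 0.06612036367738444
base 3971 ((575.439697265625, 125.15205383300781), (69.89350128173828, 49.40773391723633), 0.9887142181396484) 0.030236810530920893
```

View pics/w10.png

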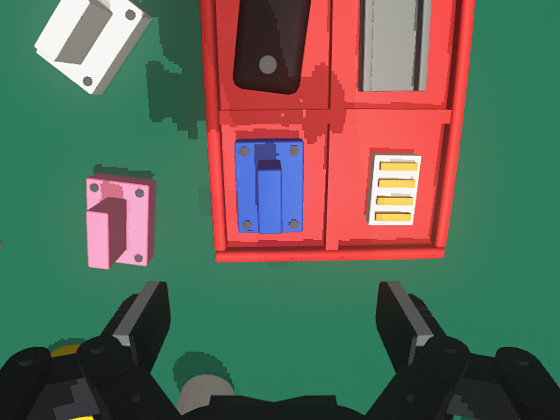

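```bash
python3 -m crank '[[[12,-2,20,-0.6,130],[0,0,25,0,130],[0,0,25,0,130],[0,0,10,0,130],[0,0,0,0,130],[0,0,0,0,130]]]'>/dev/null; python3 s.py
```

```text
jigaxes [101.1 331.3] z 73.2 world [585.6 127.8] yaw -179.17 tilt [0.0112 0.0123] w 42.1 f [ 0.4  0.9 -0.2] fjig [0.6 0.8] t 32.425 v 0.011
```

```bash
python3 -m crank '[[[9,-2.3,0,0,130],[0,0,0,0,130],[0,0,0,0,130]]]'>/dev/null; python3 s.py
python3 -m crank '[[[1,0,14,0,130],[1,0,14,0,130],[0,0,0,0,130],[0,0,0,0,130]]]'>/dev/null; python3 s.py
```

```text
jigaxes [ 92.5 330.8] z 75.4 world [577.3 125.4] yaw -179.18 tilt [0.0149 0.0131] w 42.1 f [-0.5 -0.2 -0.6] fjig [-0.5 -0. ] t 32.8 v 0.009
jigaxes [ 90.4 331.6] z 44.6 world [575.1 125.7] yaw -179.18 tilt [0.0135 0.0129] w 42.1 f [0.1 0.2 0.6] fjig [0.1 0.2] t 33.3 v 0.014
```

```bash
python3 -m crank '[[[0,-0.5,9,0,140],[0,0,0,0,140],[0,0,0,0,255],[0,0,0,0,255],[0,0,0,0,255],[0,0,0,0,255],[0,0,0,0,255]]]'>/dev/null; python3 s.py
python3 - <<'E'
from h import *
c=cam("wrist"); cv2.imwrite("pics/w11.png",c["img"])
E
```

```text
jigaxes [ 90.7 331.2] z 35.3 world [575.5 125.4] yaw -179.17 tilt [0.0141 0.013 ] w 15.3 f [ 0.5 -0.  -1.6] fjig [ 0.5 -0.1] t 34.175 v 0.003
```

View pics/w11.png

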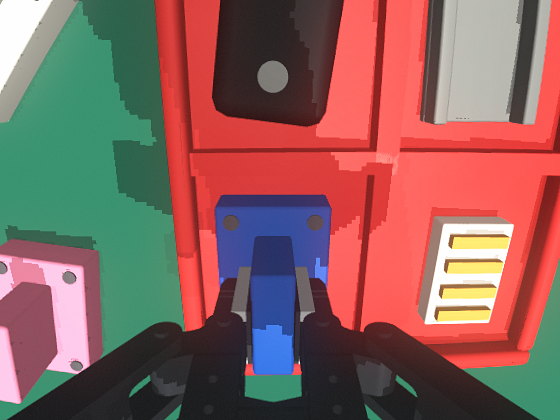

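```bash
python3 -m crank '[[[0,0,-12,0,255],[0,0,-20,0,255],[0,0,-20,0,255],[0,0,-15,0,255],[0,0,0,0,255],[0,0,0,0,255]]]'>/dev/null; python3 s.py;python3 j.py
```

```text
jigaxes [ 87.6 330.3] z 104.2 world [572.7 123.8] yaw -179.19 tilt [0.0096 0.0117] w 15.0 f [ 0.5 -0.  -3.1] fjig [ 0.4 -0.1] t 34.975 v 0.006
[0.2081 0.4805 0.0135 1.0919 0.0095 0.1938] deg j1+j6 23.03 yaw -179.19 az 12.2 [ 0.0096  0.0117 -0.9999] pos [572.7 123.8 104.2]
```

```bash
python3 -m crank '[[[0,-15,0,0,255],[0,-30,0,0,255],[0,-35,0,0,255],[0,-35,0,0,255],[0,-35,0,0,255],[0,-35,0,0,255],[0,-35,0,0,255],[0,-30,0,0,255],[0,-15,0,0,255],[0,0,0,0,255],[0,0,0,0,255]]]'>/dev/null; python3 s.py;python3 j.py
```

```text
jigaxes [23.6 57.7] z 92.3 world [ 568.7 -156.1] yaw -179.36 tilt [-0.007   0.0104] w 15.5 f [ 0.7  0.1 -3.2] fjig [ 0.7 -0. ] t 36.35 v 0.003
[-0.2721  0.5139  0.0354  1.1019  0.0082 -0.2832] deg j1+j6 -31.82 yaw -179.36 az -15.35 [-0.007   0.0104 -0.9999] pos [ 568.7 -156.1   92.3]
```

```bash
python3 -m crank '[[[0,0,0,-6,255],[0,0,0,-5.5,255],[0,0,0,0,255],[-2,-20,0,0,255],[-1,-18,0,0,255],[0,0,0,0,255],[0,0,0,0,255]]]'>/dev/null; python3 s.py
python3 - <<'E'
from h import *
c=cam("wrist"); cv2.imwrite("pics/w12.png",c["img"])
E
```

```text
jigaxes [28.6 22.4] z 91.5 world [ 581.2 -189.5] yaw -167.33 tilt [-0.0077  0.012 ] w 15.2 f [-0.5 -0.6 -4.1] fjig [-0.7 -0.5] t 37.225 v 0.012
```

View pics/w12.png

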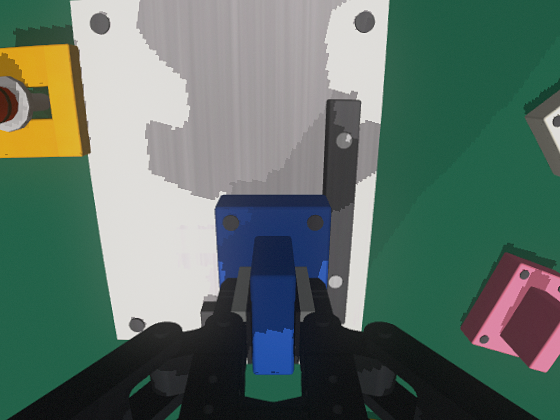

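```bash
python3 -m crank '[[[2,-6,0,0.2,255],[0,0,0,0,255],[0,0,10,0,255],[0,0,10,0,255],[0,0,0,0,255],[0,0,0,0,255]]]'>/dev/null; python3 s.py
```

```text
jigaxes [25.7 17.6] z 69.3 world [ 579.4 -194.9] yaw -167.49 tilt [-0.0095  0.0127] w 15.1 f [-0.4 -0.2 -2.8] fjig [-0.4 -0.1] t 38.025 v 0.011
```

```bash
python3 -m crank '[[[0,0,5,0,255],[0,0,0,0,255],[0,0,0,0,255]]]'>/dev/null; python3 s.py; python3 -m crank '[[[0,0,3,0,255],[0,0,0,0,255],[0,0,0,0,255]]]'>/dev/null; python3 s.py
```

```text
jigaxes [26.  17.6] z 64.3 world [ 579.7 -194.8] yaw -167.48 tilt [-0.0088  0.0124] w 15.7 f [ 0.2  0.6 -3.1] fjig [0.3 0.6] t 38.4 v 0.006
jigaxes [26.5 17.3] z 61.9 world [ 580.2 -195. ] yaw -167.48 tilt [-0.0073  0.012 ] w 15.2 f [ 1.  -0.2 -2. ] fjig [ 1.  -0.4] t 38.775 v 0.002
```

```bash
python3 -m crank '[[[0,0,2,0,255],[0,0,0,0,255]]]'>/dev/null; python3 s.py
```

```text
jigaxes [26.6 17.2] z 62.0 world [ 580.4 -195. ] yaw -167.48 tilt [-0.006   0.0115] w 15.2 f [ 0.  -0.4 -4.2] fjig [-0.1 -0.4] t 39.025 v 0.007
```

```bash
python3 -m crank '[[[0,4,0.5,0,255],[0,0,0,0,255]]]'>/dev/null; python3 s.py;python3 -m crank '[[[-4,3,0.5,0,255],[0,0,0.5,0,255]]]'>/dev/null; python3 s.py
```

```text
jigaxes [27.  21.1] z 61.7 world [ 579.8 -191.2] yaw -167.5 tilt [-0.005   0.0109] w 15.2 f [-1.1  0.5 -0.7] fjig [-1.   0.7] t 39.275 v 0.004
jigaxes [31.3 23.9] z 61.6 world [ 583.5 -187.5] yaw -167.51 tilt [-0.0043  0.01  ] w 15.3 f [-1.7  1.9  1.8] fjig [-1.3  2.2] t 39.525 v 0.003
```

```bash
python3 -m crank '[[[-3,1.5,0.5,0,255]]]'>/dev/null; python3 s.py;python3 -m crank '[[[-2,1,0.3,0,255]]]'>/dev/null; python3 s.py;python3 -m crank '[[[-2,1.5,0.3,0,255]]]'>/dev/null; python3 s.py
```

```text
jigaxes [34. 25.] z 61.6 world [ 585.9 -185.8] yaw -167.55 tilt [-0.0045  0.0089] w 14.8 f [-3.8 -0.7  4.3] fjig [-3.9  0.1] t 39.65 v 0.053
jigaxes [35.6 25.6] z 61.5 world [ 587.3 -184.9] yaw -167.57 tilt [-0.0055  0.0074] w 15.1 f [-6.4 -3.6  5.9] fjig [-7.  -2.1] t 39.775 v 0.03
jigaxes [35.7 25.7] z 61.6 world [ 587.4 -184.8] yaw -167.63 tilt [-0.0087  0.0033] w 15.2 f [-9.2 -7.2  7.2] fjig [-10.5  -5. ] t 39.9 v 0.038
```

```bash
python3 -m crank '[[[-3,4,0.3,0,255]]]'>/dev/null; python3 s.py
python3 - <<'E'
from h import *
for i in range(4):
    c=cam("wrist")
cv2.imwrite("pics/w13.png",c["img"])
c=cam("scene"); cv2.imwrite("pics/s13.png",cv2.resize(c["img"][170:310,150:330],None,fx=4,fy=4))
E
python3 s.py
```

```text
jigaxes [35.8 25.9] z 61.8 world [ 587.5 -184.5] yaw -167.78 tilt [-0.0128 -0.0058] w 15.5 f [ -8.8 -14.6   7.6] fjig [-11.7 -12.3] t 40.025 v 0.082
jigaxes [35.8 25.9] z 61.8 world [ 587.5 -184.6] yaw -167.78 tilt [-0.0124 -0.0048] w 14.8 f [ -7.  -10.9   5.8] fjig [-9.2 -9.1] t 40.275 v 0.002
```

View pics/w13.png

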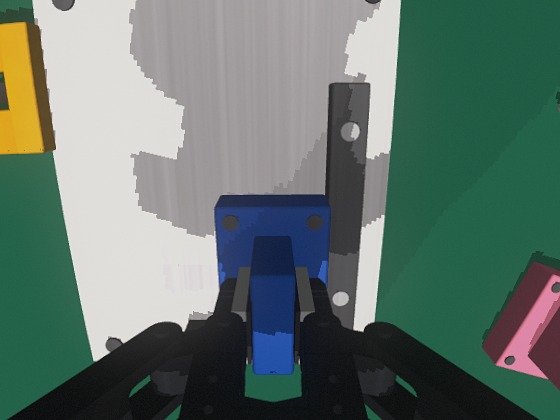

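View pics/s13.png

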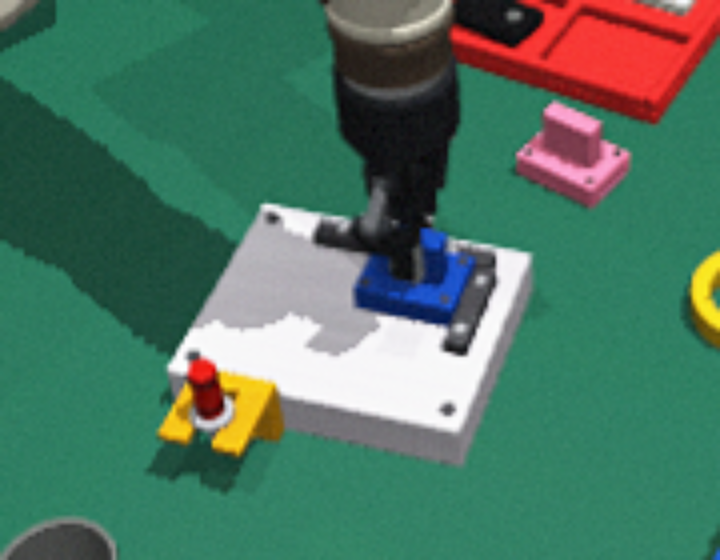

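The block sits against both fences with about 9 N measured in each direction, steady without motion. The pin still hangs upright in the notch. I'm handing in.

```bash
python3 - <<'E'
from workcell import bot
print(bot.job_done())
E
python3 s.py
```

```text
the job is handed in; nothing more can be done
None
the job is handed in; nothing more can be done
```

I parked the pin in the yellow notch and pressed the blue block into the corner. The job was handed in at about 40 s with the arm still gripping and pushing.

**Pin:** After I let go, its top measured 91 mm above the bench (46 + 45 mm expected). It stood about 2 mm from the notch centre. It was still upright in the last scene picture.

**Block:** The last reading before hand-in put the TCP over the block at jig (35.8, 25.9) mm, against the nominal seat at (35, 25). The sub-millimetre excess is within the calibration error. The tool was about 0.2° off the fixture's axes and tilted about 0.013 rad. Wrist force was about 9 N towards each fence, steady over 0.25 s with no motion. Friction on the plate carries part of that, perhaps 3–4 N, so I estimate 5–6 N net on each fence.

**What went wrong:** On the way to the tray, joint 6 reached its +π stop (it read 3.1406 rad) and tilted the tool by up to 0.1 rad. I took the tilt out by working against the joint stops and the outer reach limit, then grasped the block the other way round. This took about 18 s. I saw no fault reported.

**Not measured:** I checked the other parts and bench items only by eye in the pictures I took, and saw nothing displaced. Not every one of them was in the last pictures.

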